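Load a pipe sleeve into the deburring rig and lock it

TASK

Put the steel pipe sleeve with the red band upright over the mandrel of the green rig and push it down, with the seat it stands on, as far as it goes. Then swing the rig's red clamp arm over the sleeve all the way to its stop, so that it is locked in, and let go. Leave the blue-banded sleeve where it stands.

Things in the scene. Friction and masses are not known exactly. Their poses are not given: they have to be found in the camera images.
- red_sleeve: Stainless pipe sleeve with a red painted band round its top 20 mm, rim and all, standing upright: outside diameter 50 mm, bore 42 mm, 70 mm tall, about 0.25 kg. Open at both ends. Origin: centre of its lower end, z up its axis. Stands on the bench among two look-alikes: one with a blue band and one without a band.
- blue_sleeve: The same kind of sleeve with a blue band (same sizes and origin). A bystander, to be left where it stands (within 30 mm).
- rig: Green rig fixed to the bench, base 200 x 110 x 30 mm. Origin: on the bench under the mandrel's axis, z up. Yellow seat, 76 mm across, its top at z 55 mm, carries a steel mandrel 45 mm tall, tapering from 38 mm at its foot to 12 mm. Both slide straight down 15 mm under a push of about 8 N and stay there (friction, no spring). Clamp post at x +90 mm: 38 mm across, top at z 135 mm.
- clamp (a joint): Red arm turning level on the rig's post, rad. 0 = locked, at its stop, arm along the rig's -x; grows clockwise from above (1.57: along +y); starts 1.35 to 1.75. Turns with 0.1 N m, stays put. Arm 24 mm wide, z 116 to 128 mm; black round knob (20 mm) 90 mm from the post's axis, z 128 to 164 mm, over the mandrel at 0. It passes over the sleeve only when the seat is pushed down.

How it is judged:
On the way:
1. the red-banded sleeve stands on the seat and is pushed down with it (its foot less than 46 mm above the bench), the clamp still open (horizontal distance between red_sleeve and rig below 0.01 m and z of red_sleeve in the frame of rig between 0.033 and 0.046 m and angle between red_sleeve's own z axis and vertical below 0.17 rad and value of joint clamp above 0.6 rad), for 0.2 s.
At the end, for the whole second after the job is handed in: The red-banded sleeve stands upright (within 10 degrees) on the rig's seat, on the mandrel's axis within 10 mm, pushed down so that its foot is 33 to 46 mm above the bench, and at rest; the clamp arm is over it, within 0.2 rad of its stop; the blue-banded sleeve is within 30 mm of where it stood (horizontal distance between red_sleeve and rig below 0.01 m and z of red_sleeve in the frame of rig between 0.033 and 0.046 m and angle between red_sleeve's own z axis and vertical below 0.17 rad and value of joint clamp below 0.2 rad and linear speed of red_sleeve below 0.02 m/s and distance of blue_sleeve from where it was at the start of the episode below 0.03 m); the robot touches nothing.
It fails at once if the blue-banded sleeve is moved by more than 30 mm (distance of blue_sleeve from where it was at the start of the episode above 0.03 m).
It also fails if it takes over 54 s, if anything falls off the work surface, if the arm or the gripper's body presses on something with over 40 N, if the wrist force passes 120 N, or if a joint passes its speed limit or range.

ROBOT

A 6-joint arm with a two-finger parallel gripper is mounted at the origin on the work surface. World frame = base frame: x ahead of the robot, y to its left, z up, the work surface at z = 0. Lengths are in m, angles in rad, forces in N, time in s.
With the tool pointing down it reaches from about 0.2 to 0.875 m from the base axis. Payload 3.4 kg.
Tool frame: the origin (TCP) lies at the centre of the arm's flange, where the gripper is bolted on; the fingertips stand 199 mm ahead of it and the grasp point (between the pads) lies 180 mm ahead of it; z points along the fingers, x is the direction in which the jaws open and shut, and the axes are right-handed (so a half turn about z gives the same grasp; the last joint's range is limited). The gripper opens to 94 mm and grips with 3 to 60 N. Pads are 16 mm wide; open, the fingers measure 119 mm over their backs; the gripper's body (75 mm by 177 mm) begins 78 mm behind the grasp point.
Start: joints at [-1.319, 0.276, 1.505, -0, 1.361, -0.121], TCP at [0.209, -0.536, 0.405] pointing down, gripper open.
Joint ranges: [-2.89, 2.89], [-0.75, 2.08], [0.22, 2.7], [-1.18, 4.32], [0.11, 2.71], [-2.7, 2.7]. Speed limits (rad/s): [2.57, 2.57, 3.14, 3.14, 3.14, 3.14].

INTERFACE

Orientations are given as a rotation vector (axis times angle).
In Python, from bench import * gives the robot as it stands.
- The arm moves only by the tool move_arm, never from a script. Its argument "commands" is a list of rows, each an object with "slide": the shift along the tool's x, y, z in m, a list of three; "rotation": the turn, a rotation vector about the tool's x, y, z in rad, a list of three. In form: [{"slide": [tx, ty, tz], "rotation": [ax, ay, az]}, ...]. A call has 1 to 10 rows; each row is the pose to reach, as a shift and turn from the pose commanded when the call began, along the tool's axes at that moment; what a row does not reach only later rows make up. A row lasts 1/10 s, in which the tool goes at most 50 mm and 8.59 degrees, less where a joint would pass 70% of its speed; a pose out of reach is approached as far as the arm can. A call with a gripper value outside its range is refused whole. "hand" is the gripper's target within -1 to 1 (fully open at 1, half-way at 0, shut at -1), set as the call begins (left out, the last holds). The fingers move at their own pace and stop on an object; "grip_force" is the grip in N (left out, the last holds). Time passes only in rows, so rows that repeat a pose let the fingers close. It gives the time, the measured TCP pose, the force and the opening at its end, in the units of the state.
- get_state(): the state, without advancing time (a new reading comes with each control period).
- read_camera(name): name is "scene" or "top" or "wrist"; returns a dict with "color" (420x560x3 uint8, red, green, blue), "depth" (420x560 float32, m along the optical axis (not along the pixel's ray), 0 where there is no reading), "fx", "fy", "cx", "cy" (pixels), "world_from_camera" (4x4, takes a point from camera to world coordinates). Camera axes: x right, y up, looking along -z (the intrinsics and any distortion apply to the point x, -y, -z); pixel columns grow to the right and rows downward; lengths in m; the calibration is good to about 2 mm. A picture is of the moment at which its call begins.
- hand_in(): hands the job in, once; it reports no verdict.
The state is a dict: "t": time; "joints": joint angles; "joint_vel": joint speeds; "joint_efforts": joint torques, N m; "eef_pos": TCP position; "tcp_rot": TCP orientation; "force": force on the tool from outside, world axes, zero at the start; "wrist_torque": the same for the moment, N m; "width": finger opening in m.
Only numpy, scipy, OpenCV 4.12 (cv2) and the standard library are available. Lean on these libraries where they do the work, as an engineer would, in place of code of your own. Each camera call takes 0.05 s, during which the arm holds its last target.

## Working session

There is one attempt and no reset: what is moved stays moved. The work goes in short steps, Python scripts to look and compute and a tool call to move; the robot and the scene stay as the last step left them, time stands still between calls to the robot, and variables do not carry over. Pictures are saved under pics/ and viewed, and the job is handed in when it is done.

Besides the shell and the picture viewer there is one more tool, called after ">>>" by a JSON object that holds its "api" and its "payload". move_arm: Moves the arm, as the interface text tells. Its arguments: {"type":"object","properties":{"commands":{"type":"array"},"hand":{"type":"number"},"grip_force":{"type":"number"}},"required":["commands"]}

```bash
ls; mkdir -p pics; cat > h.py <<'E'
from bench import *
import numpy as np, cv2
def snap(n,f):
    c=read_camera(n); cv2.imwrite('pics/'+f,c['color'][:,:,::-1]); np.savez('pics/'+f[:-4]+'.npz',**c); return c
def pts(c):
    d=c['depth'];h,w=d.shape;v,u=np.mgrid[:h,:w]
    p=np.stack([(u-c['cx'])/c['fx']*d,-(v-c['cy'])/c['fy']*d,-d,np.ones_like(d)],-1)
    return (p@c['world_from_camera'].T)[...,:3]
E
python3 - <<'E'
from h import *
for n in('scene','top','wrist'):
    c=snap(n,n+'0.png'); print(n,[k for k in c],c['fx'],c['cx'],c['cy']);print(c['world_from_camera'].round(3))
print(get_state())
E
```

```text
pics
scene ['color', 'depth', 'fx', 'fy', 'cx', 'cy', 'world_from_camera'] 455.86031787939555 288.46430582126635 210.1668225988042
[[-0.311 -0.745  0.589  1.087]
 [ 0.95  -0.238  0.201  0.125]
 [-0.01   0.623  0.782  0.828]
 [ 0.     0.     0.     1.   ]]
top ['color', 'depth', 'fx', 'fy', 'cx', 'cy', 'world_from_camera'] 394.508181192103 280.4580779546799 205.85976268757926
[[-0.021  0.996 -0.091  0.452]
 [-1.    -0.02   0.004 -0.063]
 [ 0.002  0.092  0.996  0.851]
 [ 0.     0.     0.     1.   ]]
wrist ['color', 'depth', 'fx', 'fy', 'cx', 'cy', 'world_from_camera'] 305.71481555333287 280.60796107845925 205.9910384884722
[[ 0.364  0.893  0.263  0.287]
 [-0.931  0.35   0.101 -0.505]
 [-0.002 -0.282  0.96   0.385]
 [ 0.     0.     0.     1.   ]]
{'t': 0.15, 'joints': array([-1.31901909e+00,  2.76426298e-01,  1.50577607e+00,  5.44970904e-06,
        1.36068832e+00, -1.20954340e-01]), 'joint_vel': array([ 6.59119758e-04, -2.28834442e-03, -2.86043195e-03, -7.10441316e-04,
       -7.07476881e-05,  2.06269331e-03]), 'joint_efforts': array([ 2.05719669e-03, -4.04927301e+01, -2.37432575e+01,  7.02627492e-02,
        3.15855711e-02, -8.64440790e-05]), 'eef_pos': array([ 0.20937892, -0.53537838,  0.40404305]), 'tcp_rot': array([-2.59387205e+00,  1.77088331e+00,  1.52697695e-03]), 'force': array([-0.68817201, -0.08682626,  0.00972368]), 'wrist_torque': array([ 0.00810076, -0.00776774,  0.02334211]), 'width': 0.09386246936491874}
```

View pics/top0.png

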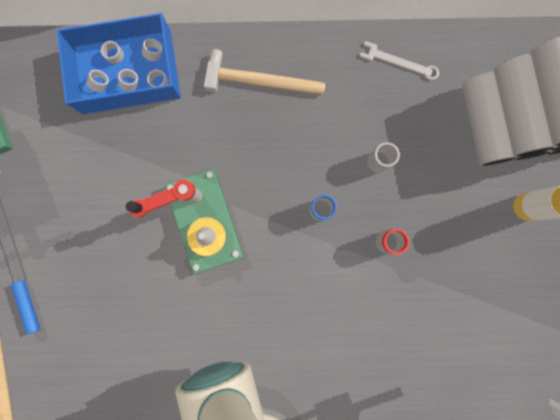

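View pics/scene0.png

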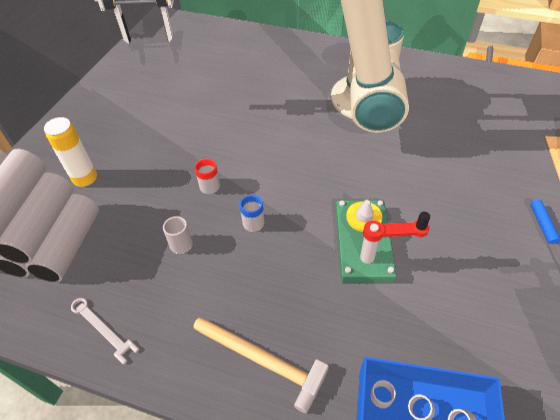

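View pics/wrist0.png

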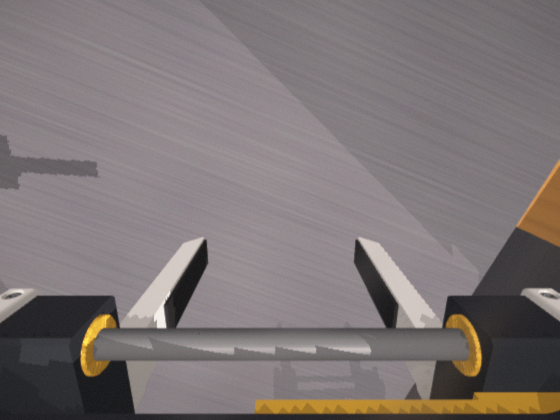

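The top view shows the red sleeve at (396,242), blue at (323,208), plain at (387,155), the seat at (206,237), the post at (184,190) and the knob at (134,207). The scene view agrees, so I'll measure by ray-casting from both.

```bash
cat >> h.py <<'E'
def ray(c,u,v,z):
    T=c['world_from_camera'];d=T[:3,:3]@np.array([(u-c['cx'])/c['fx'],-(v-c['cy'])/c['fy'],-1]);o=T[:3,3]
    return o+d*(z-o[2])/d[2]
def mask(c,col):
    H=cv2.cvtColor(c['color'],cv2.COLOR_RGB2HSV);h,s,v=[H[...,i].astype(int) for i in range(3)]
    return ({'red':((h<6)|(h>174))&(s>150)&(v>80),'blue':(h>104)&(h<125)&(s>130)&(v>60),'yellow':(h>20)&(h<33)&(s>150)&(v>100)}[col]).astype(np.uint8)
def circ(c,m,z):
    "min enclosing circle of mask's rays on plane z"
    v,u=np.nonzero(m); P=np.array([ray(c,a,b,z)[:2] for a,b in zip(u,v)]).astype(np.float32)
    return cv2.minEnclosingCircle(P), P
E
python3 - <<'E'
from h import *
for n in('top','scene'):
    c=dict(np.load(f'pics/{n}0.npz')); W=pts(c)
    for col,z in(('red',.07),('blue',.07),('yellow',.055)):
        k,l,s,ce=cv2.connectedComponentsWithStats(mask(c,col))
        for i in range(1,k):
            if s[i,4]<60: continue
            m=l==i; (xy,r),P=circ(c,m,z); w=W[m]; hi=w[w[:,2]>w[:,2].max()-.006]
            print(n,col,s[i],ce[i].round(1),np.round(xy,4),round(r,4),'depth z',np.percentile(w[:,2],[5,50,95]).round(3),'top mid',((hi.max(0)+hi.min(0))/2).round(4))
E
```

```text
top red [131 180  64  37 714] [164.2 198. ] [0.5428 0.1692] 0.0664 depth z [0.126 0.129 0.133] top mid [ 0.4524 -0.0631  0.8514]
top red [383 230  25  24 172] [395.1 241.7] [ 0.449  -0.2907] 0.0252 depth z [0.059 0.069 0.072] top mid [ 0.449  -0.2919  0.0706]
top blue [  57   14  123  100 7690] [115.4  62.9] [0.8265 0.2627] 0.1461 depth z [0.002 0.022 0.07 ] top mid [ 0.4524 -0.0631  0.8514]
top blue [315 195  21  22  61] [329.4 202.7] [ 0.5212 -0.1526] 0.0233 depth z [0.062 0.069 0.071] top mid [ 0.5232 -0.1551  0.0703]
top blue [ 12 281  28  53 740] [ 25.3 306.7] [0.3387 0.4342] 0.0515 depth z [0.014 0.024 0.028] top mid [ 0.4524 -0.0631  0.8514]
top yellow [552 189   8  24 131] [556.3 199.9] [ 0.525  -0.6324] 0.0237 depth z [0.126 0.133 0.143] top mid [ 0.4524 -0.0631  0.8514]
top yellow [515 195  14  25 135] [519.3 207.6] [ 0.5132 -0.5622] 0.025 depth z [0.008 0.019 0.027] top mid [ 0.5185 -0.574   0.0268]
top yellow [189 231  11  17  95] [192.6 239.9] [0.4617 0.1085] 0.0167 depth z [0.053 0.055 0.057] top mid [ 0.4524 -0.0631  0.8514]
scene red [195 159  22  21 285] [205.4 168.6
[... 690 characters left out ...]
2 0.005 0.006] top mid [1.0869 0.1247 0.8279]
scene blue [413 399  18  19 263] [421.1 408. ] [0.8303 0.2517] 0.0156 depth z [0.002 0.005 0.007] top mid [1.0869 0.1247 0.8279]
scene blue [454 413  14   7  71] [460.7 416.7] [0.8277 0.3129] 0.0104 depth z [0.002 0.004 0.006] top mid [0.8018 0.3291 0.0043]
scene yellow [ 45 133  17  17 115] [ 52.9 140.1] [ 0.4742 -0.7028] 0.0398 depth z [0.13  0.156 0.165] top mid [ 0.544  -0.5987  0.1628]
scene yellow [346 202  19  30 288] [354.2 217.2] [0.4727 0.0798] 0.0396 depth z [0.051 0.056 0.058] top mid [1.0869 0.1247 0.8279]
scene yellow [371 203  11  20 100] [376.8 212.2] [0.4534 0.106 ] 0.027 depth z [0.053 0.056 0.058] top mid [0.4551 0.1071 0.0559]
```

```bash
python3 - <<'E'
from h import *
from scipy.optimize import least_squares
for n in('top','scene'):
    c=dict(np.load(f'pics/{n}0.npz')); W=pts(c)
    H=cv2.cvtColor(c['color'],cv2.COLOR_RGB2HSV)
    m=(np.hypot(W[...,0]-.46,W[...,1]-.11)<.07)&(H[...,0]>15)&(H[...,0]<34)&(H[...,1]>120)&(abs(W[...,2]-.055)<.006)
    (xy,r),P=circ(c,m,.055); print(n,'seat',np.round(xy,4),r,m.sum())
    hull=cv2.convexHull(P)[:,0]
    s=least_squares(lambda q:np.hypot(hull[:,0]-q[0],hull[:,1]-q[1])-.038,[*xy],loss='soft_l1',f_scale=.001);print(' fit R38',s.x.round(4),np.abs(s.fun).max())
    m=(np.hypot(W[...,0]-.55,W[...,1]-.15)<.12)&(abs(W[...,2]-.135)<.003)
    m=m&(np.hypot(W[...,0]-.55,W[...,1]-.13)<.04)
    P=W[m]; (xy,r)=cv2.minEnclosingCircle(P[:,:2].astype(np.float32)); print(' post',np.round(xy,4),r,m.sum())
    m=(np.hypot(W[...,0]-.55,W[...,1]-.15)<.15)&(abs(W[...,2]-.164)<.006)
    print(' knobtop',W[m].mean(0).round(4),m.sum(), 'mandrel tip',W[(np.hypot(W[...,0]-.46,W[...,1]-.11)<.02)&(W[...,2]>.09)&(W[...,2]<.104)].mean(0).round(4))
    # green base
    m=(H[...,0]>60)&(H[...,0]<95)&(H[...,1]>80)&(np.hypot(W[...,0]-.5,W[...,1]-.11)<.15)&(abs(W[...,2]-.03)<.006)
    print(' base',cv2.minAreaRect(W[m][:,:2].astype(np.float32)*1000),m.sum())
E
```

```text
top seat [0.4675 0.0853] 0.03826082870364189 797
 fit R38 [0.4677 0.0853] 0.0020994557701497565
 post [0.5541 0.1126] 0.01892697438597679 134
 knobtop [0.5212 0.1955 0.1636] 107 mandrel tip [0.4664 0.0926 0.0956]
 base ((585.71630859375, 82.99942016601562), (0.0, 0.0), 0.0) 1
scene seat [0.4716 0.0843] 0.04023909196257591 418
 fit R38 [0.4706 0.0841] 0.002963234111174079
 post [0.5527 0.1229] 0.02946188673377037 135
 knobtop [0.5247 0.1956 0.1636] 92 mandrel tip [0.4666 0.0917 0.095 ]
 base ((504.5556640625, 94.98453521728516), (200.33995056152344, 109.13410186767578), 18.14969253540039) 2229
```

```bash
cat >> h.py <<'E'
from scipy.spatial.transform import Rotation as R
def plan(grasp,yaw_deg):
    "slide/rot in tool axes from the present pose to grasp point (180 ahead) at world xyz, tool down, tool x at yaw (mod 180)"
    s=get_state(); R0=R.from_rotvec(s['tcp_rot']); y0=R0.as_matrix()[:,0]; y0=np.degrees(np.arctan2(y0[1],y0[0]))
    best=min([yaw_deg-180,yaw_deg,yaw_deg+180],key=lambda a:abs((a-y0+180)%360-180)); a=np.radians(best)
    M=np.array([[np.cos(a),np.sin(a),0],[np.sin(a),-np.cos(a),0],[0,0,-1]])
    tgt=np.array(grasp)+[0,0,.18]
    print('t',s['t'],'yaw now',y0.round(1),'->',best,'slide',R0.inv().apply(tgt-s['eef_pos']).round(4),'rot',(R0.inv()*R.from_matrix(M)).as_rotvec().round(4),'F',s['force'].round(1),'w',s['width'].round(4),'grasp pt',(s['eef_pos']+R0.apply([0,0,.18])).round(4),'j',s['joints'].round(2))
E
python3 - <<'E'
from h import *
for n in('top','scene'):
    c=dict(np.load(f'pics/{n}0.npz')); W=pts(c)
    m=(np.hypot(W[...,0]-.468,W[...,1]-.085)<.025)&(W[...,2]>.096)&(W[...,2]<.106); print(n,W[m].mean(0).round(4),m.sum())
for y in (108,18): plan((.449,-.291,.13),y)
E
```

```text
top [0.4688 0.0845 0.0993] 49
scene [0.4721 0.0846 0.1001] 36Traceback (most recent call last):
  File "<stdin>", line 5, in <module>
  File "h.py", line 26, in plan
    print('t',s['t'],'yaw now',y0.round(1),'->',best,'slide',R0.inv().apply(tgt-s['eef_pos']).round(4),'rot',(R0.inv()*R.from_matrix(M)).as_rotvec().round(4),'F',s['force'].round(1),'w',s['width'].round(4),'grasp pt',(s['eef_pos']+R0.apply([0,0,.18])).round(4),'j',s['joints'].round(2))
                                                                                                                                                                                          ^^^^^^^^^^^^^^^^
AttributeError: 'float' object has no attribute 'round'
```

```bash
sed -i "s/s\['width'\].round(4)/round(s['width'],4)/" h.py; python3 - <<'E'
from h import *
for y in (108,18): plan((.449,-.291,.13),y)
E
```

```text
t 0.15 yaw now -68.6 -> -72 slide [-0.1402 -0.3121  0.0943] rot [-0.0001  0.0013  0.0586] F [-0.7 -0.1  0. ] w 0.0939 grasp pt [ 0.2093 -0.5352  0.224 ] j [-1.32  0.28  1.51  0.    1.36 -0.12]
t 0.15 yaw now -68.6 -> 18 slide [-0.1402 -0.3121  0.0943] rot [-1.1000e-03  9.0000e-04 -1.5122e+00] F [-0.7 -0.1  0. ] w 0.0939 grasp pt [ 0.2093 -0.5352  0.224 ] j [-1.32  0.28  1.51  0.    1.36 -0.12]
```

>>> {"api": "move_arm", "payload": {"commands": [{"slide": [-0.14, -0.312, 0.094], "rotation": [0, 0, 0.059]}, {"slide": [-0.14, -0.312, 0.094], "rotation": [0, 0, 0.059]}, {"slide": [-0.14, -0.312, 0.094], "rotation": [0, 0, 0.059]}, {"slide": [-0.14, -0.312, 0.094], "rotation": [0, 0, 0.059]}, {"slide": [-0.14, -0.312, 0.094], "rotation": [0, 0, 0.059]}, {"slide": [-0.14, -0.312, 0.094], "rotation": [0, 0, 0.059]}, {"slide": [-0.14, -0.312, 0.094], "rotation": [0, 0, 0.059]}, {"slide": [-0.14, -0.312, 0.094], "rotation": [0, 0, 0.059]}, {"slide": [-0.14, -0.312, 0.094], "rotation": [0, 0, 0.059]}, {"slide": [-0.14, -0.312, 0.094], "rotation": [0, 0, 0.059]}], "hand": 1}}

```text
t: 1.15
eef_pos: [0.4486, -0.2922, 0.3109]
tcp_rot: [2.54, -1.847, 0.001]
force: [0.5, 0.1, 0.0]
width: 0.0937
```

```bash
python3 - <<'E'
from h import *
plan((.449,-.291,.055),108)
c=snap('wrist','w1.png');W=pts(c)
k,l,s,ce=cv2.connectedComponentsWithStats(mask(c,'red'))
for i in range(1,k):
    if s[i,4]>60:
        m=l==i;print(s[i],circ(c,m,.07)[0]);w=W[m];w=w[w[:,2]>.067];print(((w.max(0)+w.min(0))/2).round(4))
E
```

```text
t 1.15 yaw now -72.0 -> -72 slide [-0.0011 -0.0008  0.0759] rot [ 0.0006 -0.0008 -0.0005] F [0.5 0.1 0. ] w 0.0937 grasp pt [ 0.4486 -0.2924  0.1309] j [-0.71  0.29  1.74 -0.    1.12  0.55]
[ 253  190   64   66 1711] ((0.4532475173473358, -0.29381343722343445), 0.02688908390700817)
[ 0.4773 -0.2928  0.1793]
```

View pics/w1.png

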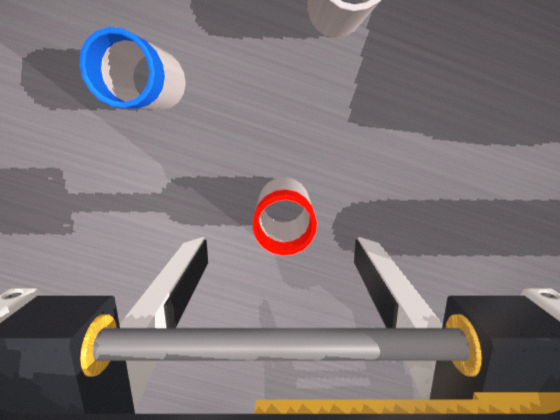

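Wrist view: the red rim is at (285,222), centred between the fingers, and blue is well clear at (123,68). Descending and gripping.

>>> {"api": "move_arm", "payload": {"commands": [{"slide": [-0.001, -0.0015, 0.03], "rotation": [0, 0, 0]}, {"slide": [-0.001, -0.0015, 0.055], "rotation": [0, 0, 0]}, {"slide": [-0.001, -0.0015, 0.075], "rotation": [0, 0, 0]}, {"slide": [-0.001, -0.0015, 0.075], "rotation": [0, 0, 0]}, {"slide": [-0.001, -0.0015, 0.075], "rotation": [0, 0, 0]}]}}

```text
t: 1.7
eef_pos: [0.4496, -0.2914, 0.2362]
tcp_rot: [2.539, -1.85, 0.001]
force: [0.7, -0.8, 0.9]
width: 0.0938
```

>>> {"api": "move_arm", "payload": {"commands": [{"slide": [0, 0, 0], "rotation": [0, 0, 0]}, {"slide": [0, 0, 0], "rotation": [0, 0, 0]}, {"slide": [0, 0, 0], "rotation": [0, 0, 0]}, {"slide": [0, 0, 0], "rotation": [0, 0, 0]}, {"slide": [0, 0, 0], "rotation": [0, 0, 0]}, {"slide": [0, 0, 0], "rotation": [0, 0, 0]}, {"slide": [0, 0, 0], "rotation": [0, 0, 0]}, {"slide": [0, 0, 0], "rotation": [0, 0, 0]}, {"slide": [0, 0, 0], "rotation": [0, 0, 0]}, {"slide": [0, 0, 0], "rotation": [0, 0, 0]}], "hand": -1, "grip_force": 35}}

```text
t: 2.7
eef_pos: [0.4507, -0.2908, 0.2363]
tcp_rot: [2.541, -1.846, 0.005]
force: [1.2, -4.8, 4.2]
width: 0.0498
```

>>> {"api": "move_arm", "payload": {"commands": [{"slide": [0, 0, -0.04], "rotation": [0, 0, 0]}, {"slide": [0, 0, -0.08], "rotation": [0, 0, 0]}, {"slide": [0, 0, -0.12], "rotation": [0, 0, 0]}, {"slide": [0, 0, -0.13], "rotation": [0, 0, 0]}, {"slide": [0, 0, -0.13], "rotation": [0, 0, 0]}]}}

```text
t: 3.2
eef_pos: [0.4498, -0.2894, 0.3657]
tcp_rot: [-2.541, 1.847, 0.001]
force: [-0.6, 0.4, -3.6]
width: 0.0501
```

```bash
python3 - <<'E'
from h import *
plan((.4695,.0848,.185),108)
c=snap('wrist','w2.png');c=snap('scene','s2.png')
E
```

```text
t 3.2 yaw now -72.0 -> -72 slide [-0.3499 -0.1342  0.0011] rot [-0.0003  0.0008 -0.0003] F [-0.6  0.4 -3.6] w 0.0501 grasp pt [ 0.4498 -0.2893  0.1857] j [-0.7   0.24  1.65  0.    1.25  0.55]
```

View pics/w2.png

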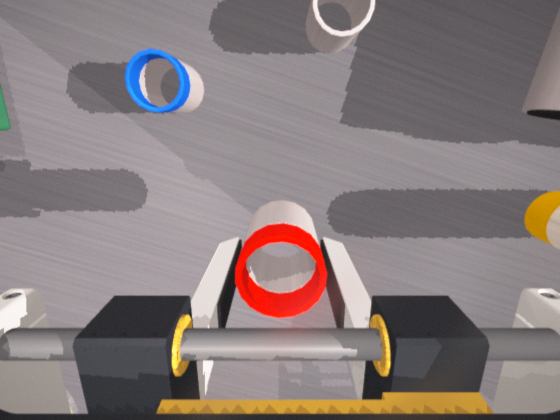

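The sleeve is held upright, its rim around (282,270). I'll check how far it sits off the grasp centre.

```bash
python3 - <<'E'
from h import *
c=dict(np.load('pics/w2.npz'));m=mask(c,'red')
# inner hole of the red ring (bore, 42mm) -> ellipse centre ray at rim height
cs,hi=cv2.findContours(m,cv2.RETR_CCOMP,cv2.CHAIN_APPROX_NONE)
for k,h in zip(cs,hi[0]):
    if len(k)>40:
        P=np.array([ray(c,*p[0],.2007)[:2] for p in k],np.float32);print('hole' if h[3]>=0 else 'outer',cv2.minEnclosingCircle(P),cv2.fitEllipse(P*1000))
E
```

```text
outer ((0.45291340351104736, -0.2876565456390381), 0.02788204327225685) ((452.6794128417969, -288.3753662109375), (48.83656692504883, 54.95475387573242), 108.5731430053711)
hole ((0.4574136734008789, -0.2867961823940277), 0.018864262849092484) ((455.6382141113281, -287.4006652832031), (30.350120544433594, 36.652313232421875), 16.237869262695312)
```

>>> {"api": "move_arm", "payload": {"commands": [{"slide": [-0.04, -0.015, 0], "rotation": [0, 0, 0]}, {"slide": [-0.08, -0.03, 0], "rotation": [0, 0, 0]}, {"slide": [-0.12, -0.045, 0], "rotation": [0, 0, 0]}, {"slide": [-0.16, -0.06, 0], "rotation": [0, 0, 0]}, {"slide": [-0.2, -0.076, 0], "rotation": [0, 0, 0]}, {"slide": [-0.24, -0.092, 0], "rotation": [0, 0, 0]}, {"slide": [-0.28, -0.107, 0], "rotation": [0, 0, 0]}, {"slide": [-0.315, -0.12, 0], "rotation": [0, 0, 0]}, {"slide": [-0.34, -0.13, 0], "rotation": [0, 0, 0]}, {"slide": [-0.35, -0.134, 0], "rotation": [0, 0, 0]}]}}

```text
t: 4.3
eef_pos: [0.4685, 0.0864, 0.363]
tcp_rot: [2.541, -1.842, -0.008]
force: [-0.2, 0.5, -2.6]
width: 0.0502
```

>>> {"api": "move_arm", "payload": {"commands": [{"slide": [0, 0, 0], "rotation": [0, 0, 0]}, {"slide": [0, 0, 0], "rotation": [0, 0, 0]}]}}

```text
t: 4.5
eef_pos: [0.4693, 0.0835, 0.3644]
tcp_rot: [2.539, -1.845, -0.002]
force: [0.1, -1.0, -2.6]
width: 0.0499
```

```bash
python3 - <<'E'
from h import *
plan((.4695,.0848,.185),108)
c=snap('wrist','w3.png');c=snap('scene','s3.png')
E
```

```text
t 4.5 yaw now -72.0 -> 288 slide [-0.0012 -0.0006 -0.0006] rot [ 0.0029 -0.0003 -0.0002] F [ 0.1 -1.  -2.6] w 0.0499 grasp pt [0.4688 0.0833 0.1844] j [ 0.03  0.16  1.77 -0.    1.22  1.29]
```

View pics/w3.png

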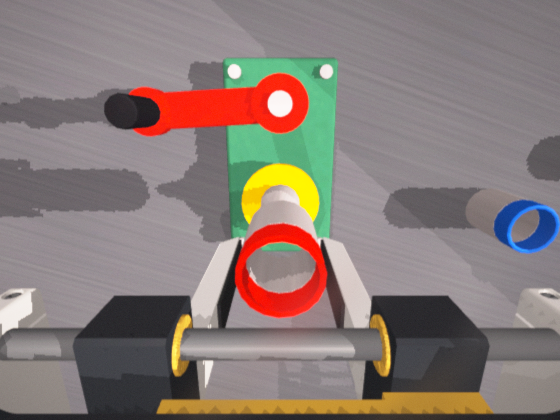

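View pics/s3.png

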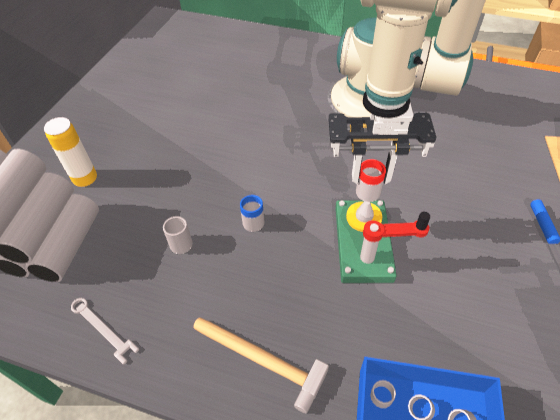

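```bash
python3 - <<'E'
from h import *
from scipy.optimize import least_squares
c=dict(np.load('pics/w3.npz'))
H=cv2.cvtColor(c['color'],cv2.COLOR_RGB2HSV)
m=((H[...,0]>15)&(H[...,0]<36)&(H[...,1]>120)).astype(np.uint8);m[:,:200]=0;m[:,360:]=0;m[245:]=0
k=max(cv2.findContours(m,cv2.RETR_EXTERNAL,cv2.CHAIN_APPROX_NONE)[0],key=len)
k=[p[0] for p in k if p[0][1]<205 and m[:p[0][1],p[0][0]].sum()==0 or True]
top=[];
for u in range(245,318):
    v=np.nonzero(m[:,u])[0]
    if len(v): top.append(ray(c,u,v.min()-.5,.055)[:2])
for v in range(175,215):
    u=np.nonzero(m[v])[0]; top+= [ray(c,u.min()-.5,v,.055)[:2],ray(c,u.max()+.5,v,.055)[:2]]
P=np.array(top);s=least_squares(lambda q:np.hypot(P[:,0]-q[0],P[:,1]-q[1])-.038,[.47,.085],loss='soft_l1',f_scale=.001);print('seat',s.x.round(4),np.abs(s.fun).mean())
w=((H[...,1]<40)&(H[...,2]>215)).astype(np.uint8);w[:,:250]=0;w[:,310:]=0;w[:80]=0;w[130:]=0
M=cv2.moments(w,True);print('post',ray(c,M['m10']/M['m00'],M['m01']/M['m00'],.135),M['m00'])
m=mask(c,'red');m[:210]=0
P=[]
for u in range(245,322):
    v=np.nonzero(m[:,u])[0]
    if len(v): P.append(ray(c,u,v.max()+.5,.1994)[:2])
P=np.array(P);s=least_squares(lambda q:np.hypot(P[:,0]-q[0],P[:,1]-q[1])-.025,[.47,.085],loss='soft_l1',f_scale=.001);print('sleeve',s.x.round(4),np.abs(s.fun).mean())
E
```

```text
seat [0.4706 0.0847] 0.0003149344336925351
post [0.5551216  0.11195814 0.135     ] 480.0
sleeve [0.4694 0.0834] 0.00021202144027146627
```

>>> {"api": "move_arm", "payload": {"commands": [{"slide": [-0.001, -0.0015, 0.0], "rotation": [0, 0, 0]}, {"slide": [-0.001, -0.0015, 0.015], "rotation": [0, 0, 0]}, {"slide": [-0.001, -0.0015, 0.03], "rotation": [0, 0, 0]}, {"slide": [-0.001, -0.0015, 0.04], "rotation": [0, 0, 0]}, {"slide": [-0.001, -0.0015, 0.05], "rotation": [0, 0, 0]}, {"slide": [-0.001, -0.0015, 0.055], "rotation": [0, 0, 0]}, {"slide": [-0.001, -0.0015, 0.06], "rotation": [0, 0, 0]}, {"slide": [-0.001, -0.0015, 0.06], "rotation": [0, 0, 0]}]}}

```text
t: 5.4
eef_pos: [0.4706, 0.0855, 0.3052]
tcp_rot: [2.541, -1.847, -0.001]
force: [0.1, 0.4, -3.2]
width: 0.0497
```

```bash
python3 - <<'E'
from h import *
plan((.4706,.0847,.11),108)
E
```

```text
t 5.4 yaw now -72.0 -> -72 slide [0.0008 0.0002 0.0152] rot [ 0.0008  0.0001 -0.0004] F [ 0.1  0.4 -3.2] w 0.0497 grasp pt [0.4704 0.0855 0.1252] j [ 0.03  0.21  1.86 -0.    1.07  1.29]
```

>>> {"api": "move_arm", "payload": {"commands": [{"slide": [0, 0, 0.004], "rotation": [0, 0, 0]}, {"slide": [0, 0, 0.008], "rotation": [0, 0, 0]}, {"slide": [0, 0, 0.012], "rotation": [0, 0, 0]}, {"slide": [0, 0, 0.014], "rotation": [0, 0, 0]}, {"slide": [0, 0, 0.014], "rotation": [0, 0, 0]}]}}

```text
t: 5.9
eef_pos: [0.4706, 0.0856, 0.2914]
tcp_rot: [2.541, -1.847, -0.0]
force: [0.1, 0.1, -1.8]
width: 0.0498
```

>>> {"api": "move_arm", "payload": {"commands": [{"slide": [0, 0, 0.003], "rotation": [0, 0, 0]}, {"slide": [0, 0, 0.006], "rotation": [0, 0, 0]}, {"slide": [0, 0, 0.009], "rotation": [0, 0, 0]}, {"slide": [0, 0, 0.012], "rotation": [0, 0, 0]}, {"slide": [0, 0, 0.014], "rotation": [0, 0, 0]}, {"slide": [0, 0, 0.016], "rotation": [0, 0, 0]}, {"slide": [0, 0, 0.016], "rotation": [0, 0, 0]}]}}

```text
t: 6.6
eef_pos: [0.4708, 0.0856, 0.2761]
tcp_rot: [-2.541, 1.847, -0.001]
force: [-2.7, -0.5, 6.8]
width: 0.0501
```

>>> {"api": "move_arm", "payload": {"commands": [{"slide": [0, 0, 0.001], "rotation": [0, 0, 0]}, {"slide": [0, 0, 0.002], "rotation": [0, 0, 0]}, {"slide": [0, 0, 0.003], "rotation": [0, 0, 0]}, {"slide": [0, 0, 0.003], "rotation": [0, 0, 0]}]}}

```text
t: 7.0
eef_pos: [0.4707, 0.0856, 0.2759]
tcp_rot: [-2.54, 1.846, -0.003]
force: [-6.9, -1.6, 27.7]
width: 0.0499
```

```bash
python3 - <<'E'
from h import *
plan((.4706,.0847,.11),108)
snap('wrist','w4.png');c=snap('scene','s4.png')
E
```

```text
t 7.0 yaw now -72.0 -> 288 slide [ 0.0008  0.0004 -0.0141] rot [-0.0018 -0.0007 -0.0003] F [-6.9 -1.6 27.7] w 0.0499 grasp pt [0.4711 0.0856 0.0959] j [ 0.03  0.25  1.9  -0.    0.99  1.29]
```

View pics/s4.png

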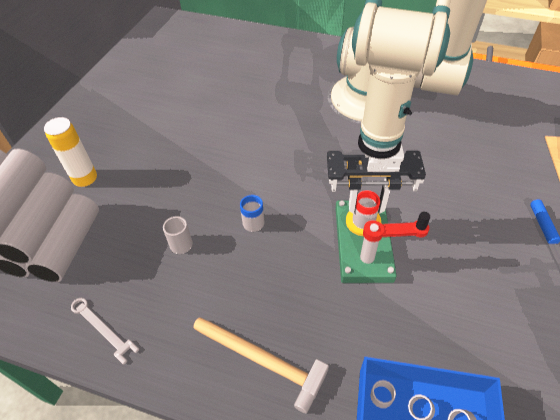

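Bottomed out: force rose to 28 N with no further travel, and the foot is about 40 mm up. Now I release and lift.

>>> {"api": "move_arm", "payload": {"commands": [{"slide": [0, 0, -0.003], "rotation": [0, 0, 0]}, {"slide": [0, 0, -0.003], "rotation": [0, 0, 0]}]}}

```text
t: 7.3
eef_pos: [0.471, 0.0856, 0.2761]
tcp_rot: [-2.54, 1.846, -0.002]
force: [-1.0, -0.6, 8.4]
width: 0.05
```

>>> {"api": "move_arm", "payload": {"commands": [{"slide": [0, 0, 0], "rotation": [0, 0, 0]}, {"slide": [0, 0, 0], "rotation": [0, 0, 0]}, {"slide": [0, 0, 0], "rotation": [0, 0, 0]}, {"slide": [0, 0, 0], "rotation": [0, 0, 0]}, {"slide": [0, 0, 0], "rotation": [0, 0, 0]}, {"slide": [0, 0, 0], "rotation": [0, 0, 0]}, {"slide": [0, 0, 0], "rotation": [0, 0, 0]}], "hand": 1}}

```text
t: 8.0
eef_pos: [0.4707, 0.0856, 0.2756]
tcp_rot: [2.541, -1.847, -0.0]
force: [-0.4, 0.1, 0.0]
width: 0.0938
```

>>> {"api": "move_arm", "payload": {"commands": [{"slide": [0, 0, -0.03], "rotation": [0, 0, 0]}, {"slide": [0, 0, -0.07], "rotation": [0, 0, 0]}, {"slide": [0, 0, -0.11], "rotation": [0, 0, 0]}, {"slide": [0, 0, -0.14], "rotation": [0, 0, 0]}, {"slide": [0, 0, -0.15], "rotation": [0, 0, 0]}, {"slide": [0, 0, -0.15], "rotation": [0, 0, 0]}]}}

```text
t: 8.6
eef_pos: [0.4708, 0.0856, 0.4266]
tcp_rot: [-2.54, 1.846, -0.004]
force: [0.3, -0.0, 0.3]
width: 0.094
```

```bash
python3 - <<'E'
from h import *
plan((.47,.0847,.2),108)
for n in('wrist','scene'):
    c=snap(n,n[0]+'5.png');W=pts(c)
    m=(mask(c,'red')>0)&(np.hypot(W[...,0]-.47,W[...,1]-.085)<.035);w=W[m];print(n,np.percentile(w[:,2],[5,50,90,98]).round(4),circ(c,m,.11)[0])
    k=(np.hypot(W[...,0]-.52,W[...,1]-.19)<.05)&(abs(W[...,2]-.164)<.005);print('knob',W[k].mean(0))
E
```

```text
t 8.6 yaw now -72.0 -> -72 slide [0.0006 0.0012 0.0466] rot [-0.0027 -0.0009 -0.0003] F [ 0.3 -0.   0.3] w 0.094 grasp pt [0.4713 0.0856 0.2466] j [ 0.03  0.12  1.66 -0.    1.36  1.29]
wrist [0.0951 0.1097 0.1111 0.1117] ((0.4728427231311798, 0.08574036508798599), 0.02603502944111824)
knob [0.52314415 0.19491124 0.16434014]
scene [0.0946 0.1054 0.1109 0.1123] ((0.49131929874420166, 0.08888763189315796), 0.04532455652952194)
knob [0.52445855 0.19556889 0.16364428]
```

View pics/w5.png

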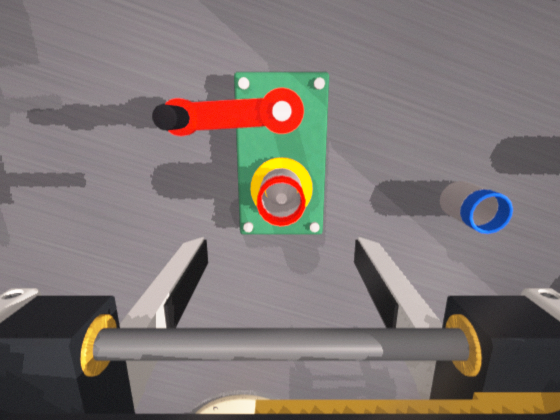

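View pics/s5.png

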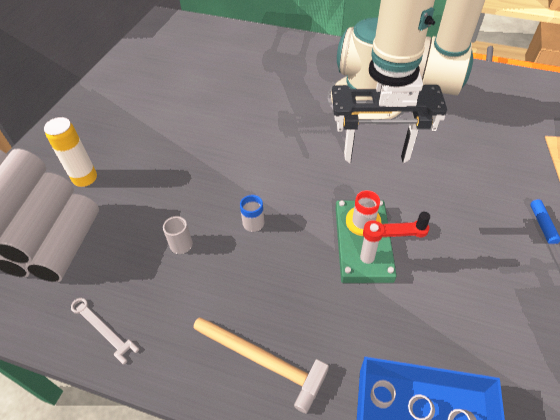

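The sleeve stands upright, with its rim at z≈0.110 (foot 0.040) on the axis. The knob is at (0.523,0.195). Next I'll move over the knob with the jaws tangential to its arc.

```bash
python3 - <<'E'
from h import *
s=get_state();R0=R.from_rotvec(s['tcp_rot'])
print(R0.inv().apply(np.array([.523,.1955,.22+.18])-s['eef_pos']).round(4), np.radians(-72-20.7).round(3))
E
```

```text
[-0.0883 -0.0842  0.0239] -1.618
```

>>> {"api": "move_arm", "payload": {"commands": [{"slide": [-0.01, -0.01, 0.0], "rotation": [0, 0, -0.14]}, {"slide": [-0.02, -0.02, 0.0], "rotation": [0, 0, -0.28]}, {"slide": [-0.03, -0.03, 0.0], "rotation": [0, 0, -0.42]}, {"slide": [-0.04, -0.04, 0.0], "rotation": [0, 0, -0.56]}, {"slide": [-0.05, -0.05, 0.0], "rotation": [0, 0, -0.7]}, {"slide": [-0.06, -0.06, 0.0], "rotation": [0, 0, -0.84]}, {"slide": [-0.07, -0.07, 0.0], "rotation": [0, 0, -0.98]}, {"slide": [-0.08, -0.08, 0.01], "rotation": [0, 0, -1.12]}, {"slide": [-0.088, -0.084, 0.02], "rotation": [0, 0, -1.26]}, {"slide": [-0.088, -0.084, 0.024], "rotation": [0, 0, -1.4]}], "hand": -0.3, "grip_force": 15}}

```text
t: 9.7
eef_pos: [0.523, 0.1961, 0.3977]
tcp_rot: [3.132, 0.235, -0.01]
force: [-0.2, -0.2, -0.0]
width: 0.033
```

>>> {"api": "move_arm", "payload": {"commands": [{"slide": [0, 0, 0], "rotation": [0, 0, -0.14]}, {"slide": [0, 0, 0], "rotation": [0, 0, -0.218]}, {"slide": [0, 0, 0], "rotation": [0, 0, -0.218]}, {"slide": [0, 0, 0], "rotation": [0, 0, -0.218]}]}}

```text
t: 10.1
eef_pos: [0.5232, 0.1952, 0.3999]
tcp_rot: [3.091, 0.561, -0.005]
force: [1.2, -0.1, -0.8]
width: 0.0331
```

```bash
python3 - <<'E'
from h import *
plan((.523,.1955,.16),20.7)
c=snap('wrist','w6.png');W=pts(c)
k=(np.hypot(W[...,0]-.523,W[...,1]-.195)<.03)&(abs(W[...,2]-.164)<.004);w=W[k];print('knob',w.mean(0),(w.max(0)+w.min(0))/2,k.sum())
E
```

```text
t 10.1 yaw now 20.6 -> 20.7 slide [ 0.0002 -0.0004  0.0599] rot [-0.0003  0.0032 -0.002 ] F [ 1.2 -0.1 -0.8] w 0.0331 grasp pt [0.5226 0.195  0.2199] j [ 0.23  0.25  1.55 -0.    1.34 -0.13]
knob [0.52187835 0.19716154 0.16438069] [0.52211472 0.19648527 0.16325606] 517
```

View pics/w6.png

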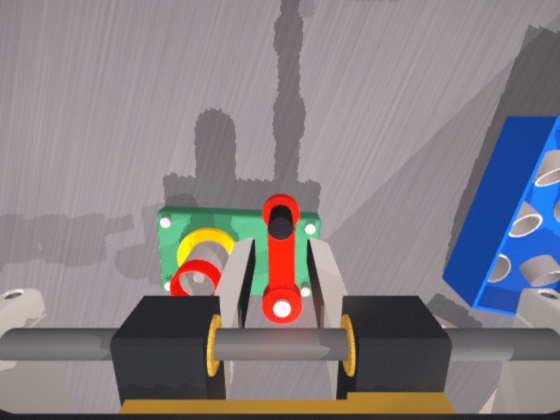

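The knob (281,220) is centred between the fingers. I'm descending to cage it.

>>> {"api": "move_arm", "payload": {"commands": [{"slide": [0, -0.001, 0.02], "rotation": [0, 0, 0]}, {"slide": [0, -0.001, 0.04], "rotation": [0, 0, 0]}, {"slide": [0, -0.001, 0.058], "rotation": [0, 0, 0]}, {"slide": [0, -0.001, 0.058], "rotation": [0, 0, 0]}, {"slide": [0, -0.001, 0.058], "rotation": [0, 0, 0]}]}}

```text
t: 10.65
eef_pos: [0.5231, 0.1961, 0.3436]
tcp_rot: [3.091, 0.563, -0.001]
force: [-0.3, -0.5, -0.3]
width: 0.0328
```

```bash
python3 - <<'E'
from h import *
plan((.5222,.1955,.162),20.7)
s=get_state();R0=R.from_rotvec(s['tcp_rot']);post=np.array([.5548,.1122]);p0=np.array([.5224,.196])
d=p0-post;r=np.hypot(*d);a0=np.degrees(np.arctan2(d[1],d[0]));print(r,a0)
for i in range(1,17):
    a=np.radians(a0+6*i);p=post+.09*np.array([np.cos(a),np.sin(a)])
    print(i,6*i,R0.inv().apply([*(p-p0),0])[:2].round(4),-np.radians(6*i).round(3))
E
```

```text
t 10.65 yaw now 20.6 -> 20.7 slide [-0.0011  0.0003  0.0016] rot [-0.      0.0007 -0.001 ] F [-0.3 -0.5 -0.3] w 0.0328 grasp pt [0.523  0.1961 0.1636] j [ 0.23  0.29  1.64 -0.    1.21 -0.13]
0.08984542281051384 111.13823867850516
1 6 [-0.0094  0.0004] -0.105
2 12 [-0.0187  0.002 ] -0.209
3 18 [-0.0278  0.0045] -0.314
4 24 [-0.0365  0.0079] -0.419
5 30 [-0.0449  0.0123] -0.524
6 36 [-0.0528  0.0175] -0.628
7 42 [-0.06    0.0235] -0.733
8 48 [-0.0666  0.0302] -0.838
9 54 [-0.0725  0.0376] -0.942
10 60 [-0.0776  0.0455] -1.047
11 66 [-0.0818  0.0539] -1.152
12 72 [-0.0851  0.0628] -1.257
13 78 [-0.0874  0.0719] -1.361
14 84 [-0.0888  0.0812] -1.466
15 90 [-0.0892  0.0906] -1.571
16 96 [-0.0886  0.1   ] -1.676
```

>>> {"api": "move_arm", "payload": {"commands": [{"slide": [-0.0094, 0.0004, 0], "rotation": [0, 0, -0.105]}, {"slide": [-0.0187, 0.002, 0], "rotation": [0, 0, -0.209]}, {"slide": [-0.0278, 0.0045, 0], "rotation": [0, 0, -0.314]}, {"slide": [-0.0365, 0.0079, 0], "rotation": [0, 0, -0.419]}, {"slide": [-0.0449, 0.0123, 0], "rotation": [0, 0, -0.524]}, {"slide": [-0.0528, 0.0175, 0], "rotation": [0, 0, -0.628]}, {"slide": [-0.06, 0.0235, 0], "rotation": [0, 0, -0.733]}, {"slide": [-0.0666, 0.0302, 0], "rotation": [0, 0, -0.838]}, {"slide": [-0.0725, 0.0376, 0], "rotation": [0, 0, -0.942]}, {"slide": [-0.0776, 0.0455, 0], "rotation": [0, 0, -1.047]}]}}

```text
t: 11.65
eef_pos: [0.4665, 0.1264, 0.3451]
tcp_rot: [-2.391, -2.038, -0.004]
force: [-1.1, 2.2, 1.0]
width: 0.0329
```

```bash
python3 - <<'E'
from h import *
s=get_state();R0=R.from_rotvec(s['tcp_rot']);x=R0.as_matrix()[:,0];print(s['t'],s['eef_pos'],np.degrees(np.arctan2(x[1],x[0])),s['force'],s['joints'])
post=np.array([.5548,.1122]);d=s['eef_pos'][:2]-post;print(np.hypot(*d),np.degrees(np.arctan2(d[1],d[0])))
c=snap('wrist','w7.png')
E
```

```text
11.65 [0.46645546 0.12642337 0.34508565] 80.88706828819588 [-1.104       2.19596798  1.01570102] [ 0.11990173  0.18151079  1.79016205  0.0018246   1.16776209 -1.29255598]
0.08948219017355728 170.85392811083412
```

View pics/w7.png

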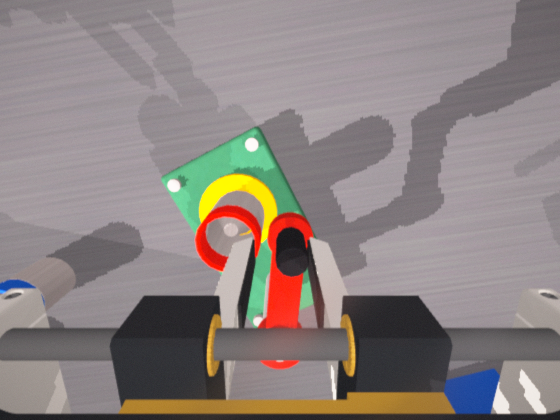

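The arm follows: the knob is at (291,250) in the cage and about 27° remain. Continuing more slowly.

>>> {"api": "move_arm", "payload": {"commands": [{"slide": [-0.0063, 0.0002, 0], "rotation": [0, 0, -0.07]}, {"slide": [-0.0125, 0.0009, 0], "rotation": [0, 0, -0.14]}, {"slide": [-0.0187, 0.002, 0], "rotation": [0, 0, -0.209]}, {"slide": [-0.0248, 0.0035, 0], "rotation": [0, 0, -0.279]}, {"slide": [-0.0308, 0.0054, 0], "rotation": [0, 0, -0.349]}, {"slide": [-0.0366, 0.0078, 0], "rotation": [0, 0, -0.419]}, {"slide": [-0.0409, 0.0098, 0], "rotation": [0, 0, -0.471]}, {"slide": [-0.043, 0.011, 0], "rotation": [0, 0, -0.5]}, {"slide": [-0.043, 0.011, 0], "rotation": [0, 0, -0.5]}]}}

```text
t: 12.6
eef_pos: [0.4709, 0.0819, 0.3447]
tcp_rot: [1.819, 2.559, 0.002]
force: [0.0, 0.4, 0.1]
width: 0.0326
```

```bash
python3 - <<'E'
from h import *
s=get_state();R0=R.from_rotvec(s['tcp_rot']);x=R0.as_matrix()[:,0];print(s['t'],s['eef_pos'],np.degrees(np.arctan2(x[1],x[0])),s['force'],s['joints'])
post=np.array([.5548,.1122]);d=s['eef_pos'][:2]-post;print(np.hypot(*d),np.degrees(np.arctan2(d[1],d[0])))
c=snap('wrist','w8.png')
E
```

```text
12.6 [0.47087369 0.08188087 0.34468103] 109.18598746353504 [0.03342026 0.367295   0.06469437] [ 2.64930825e-02  1.74079449e-01  1.80098005e+00 -1.21309260e-04
  1.16436665e+00 -1.87911483e+00]
0.08923494405095064 -160.13729465164806
```

View pics/w8.png

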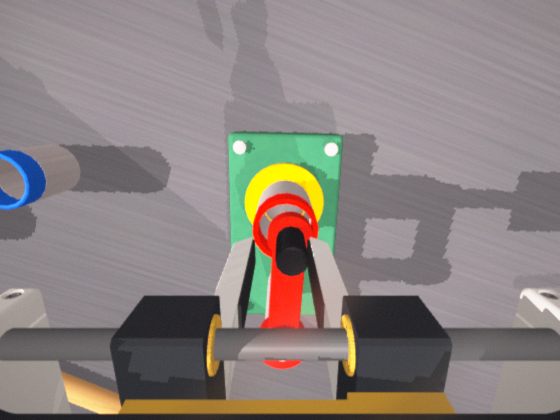

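>>> {"api": "move_arm", "payload": {"commands": [{"slide": [-0.001, 0, 0], "rotation": [0, 0, 0]}, {"slide": [-0.002, 0, 0], "rotation": [0, 0, 0]}, {"slide": [-0.003, 0, 0], "rotation": [0, 0, 0]}, {"slide": [-0.004, 0, 0], "rotation": [0, 0, 0]}, {"slide": [-0.004, 0, 0], "rotation": [0, 0, 0]}]}}

```text
t: 13.15
eef_pos: [0.4717, 0.0782, 0.3437]
tcp_rot: [-1.818, -2.562, -0.0]
force: [0.2, 1.4, 0.7]
width: 0.0328
```

>>> {"api": "move_arm", "payload": {"commands": [{"slide": [-0.001, 0, 0], "rotation": [0, 0, 0]}, {"slide": [-0.002, 0, 0], "rotation": [0, 0, 0]}, {"slide": [-0.003, 0, 0], "rotation": [0, 0, 0]}, {"slide": [-0.003, 0, 0], "rotation": [0, 0, 0]}]}}

```text
t: 13.55
eef_pos: [0.4721, 0.0769, 0.3435]
tcp_rot: [-1.816, -2.557, -0.006]
force: [-1.7, 8.5, 2.3]
width: 0.0326
```

Firm stop: 8.5 N with travel blocked, and the position matches locked. I'll centre the cage and lift away.

>>> {"api": "move_arm", "payload": {"commands": [{"slide": [0.004, 0, 0], "rotation": [0, 0, 0]}, {"slide": [0.0085, 0, 0], "rotation": [0, 0, 0]}, {"slide": [0.0085, 0, 0], "rotation": [0, 0, 0]}, {"slide": [0.0085, 0, -0.03], "rotation": [0, 0, 0]}, {"slide": [0.0085, 0, -0.07], "rotation": [0, 0, 0]}, {"slide": [0.0085, 0, -0.11], "rotation": [0, 0, 0]}, {"slide": [0.0085, 0, -0.13], "rotation": [0, 0, 0]}, {"slide": [0.0085, 0.03, -0.13], "rotation": [0, 0, 0]}, {"slide": [0.0085, 0.06, -0.13], "rotation": [0, 0, 0]}, {"slide": [0.0085, 0.06, -0.13], "rotation": [0, 0, 0]}]}}

```text
t: 14.55
eef_pos: [0.5293, 0.1036, 0.4731]
tcp_rot: [1.815, 2.562, 0.001]
force: [-0.6, -0.8, -0.1]
width: 0.0327
```

```bash
python3 - <<'E'
from h import *
s=get_state();print(s['t'],s['eef_pos'],s['force'])
for n in('wrist','scene','top'):
    c=snap(n,n[0]+'9.png');W=pts(c)
    k=(np.hypot(W[...,0]-.47,W[...,1]-.09)<.06)&(abs(W[...,2]-.164)<.003);w=W[k]
    if k.sum(): print(n,'knob',((w.max(0)+w.min(0))/2).round(4),k.sum())
    m=(mask(c,'red')>0)&(abs(W[...,2]-.107)<.006)&(np.hypot(W[...,0]-.47,W[...,1]-.09)<.05);print('rim z',np.percentile(W[m][:,2],[50,95]).round(4) if m.sum() else None, m.sum())
    b=(mask(c,'blue')>0)&(np.hypot(W[...,0]-.522,W[...,1]+.153)<.04)
    if b.sum(): print('blue',circ(c,b,.07)[0])
E
```

```text
14.55 [0.52929588 0.10360997 0.47311156] [-0.6380318  -0.78814601 -0.10902   ]
wrist knob [0.4691 0.0839 0.1638] 355
rim z [0.1104 0.1115] 276
blue ((0.522742509841919, -0.14861992001533508), 0.029658561572432518)
scene knob [0.4694 0.0845 0.1638] 66
rim z [0.1093 0.1122] 102
blue ((0.5287871956825256, -0.15035930275917053), 0.03072003647685051)
top knob [0.4687 0.0849 0.1637] 101
rim z [0.1096 0.1119] 86
blue ((0.5202021598815918, -0.15167838335037231), 0.024285685271024704)
```

View pics/w9.png

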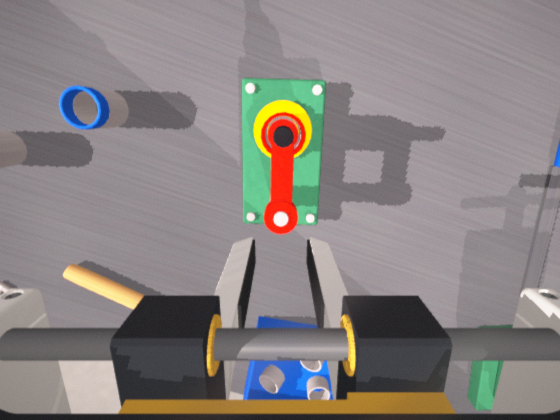

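View pics/s9.png

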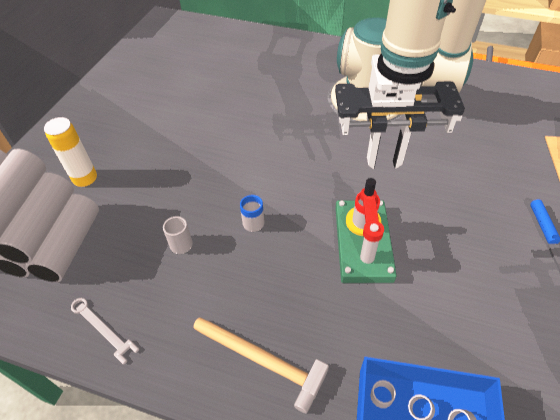

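Both pictures show the knob over the mandrel axis (wrist view (283,135)) and the clamp lying over the sleeve. The rim is at 0.110, blue hasn't moved, and the robot is clear. Handing in.

```bash
python3 -c "
from bench import *
print(hand_in())"
```

```text
the job is handed in; nothing more can be done
None
```

The red-banded sleeve is on the green rig's mandrel and pushed down with its seat. The clamp arm is swung over it to its stop and released. I handed in at about 14.7 s on the robot's clock; no verdict is reported.

- **Sleeve:** I pushed until it stopped moving, at about 28 N. After release its rim measured z ≈ 0.110 m, so its foot is about 40 mm above the bench. It stands upright, and its fitted position was within about 2 mm of the mandrel axis.
- **Clamp:** I caged the knob between the fingers and swung it until the arm stopped moving, at 8.5 N. All three cameras then placed the knob within about 2 mm of the mandrel axis, at most about 0.02 rad from locked.
- **Blue sleeve:** it reads within about 1 mm of its starting position in both the top and scene cameras.
- **Robot:** it is clear of everything, about 130 mm above the rig, with no contact force beyond sensor noise.

The only disagreement was between cameras: the raw circle around a coloured band came out up to 20 mm off in the scene view, where the band's side shows. I relied on the top view, the wrist view and the depth readings for position instead.

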